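# Shut the column oven door on its catch

### The arm

A 6-joint arm with a two-finger parallel gripper is mounted at the origin on the work surface. World frame = base frame: x ahead of the robot, y to its left, z up, the work surface at z = 0. Lengths are in mm, angles in degrees, forces in N, time in s.
With the tool pointing down it reaches from about 250 to 775 mm from the base axis. Payload 4 kg.
Tool frame: the origin (TCP) lies between the finger pads; the fingertips stand 25 mm ahead of it and the grasp point (between the pads) lies 6 mm ahead of it; z points along the fingers, y is the direction in which the jaws open and shut (so a half turn about z gives the same grasp; the last joint's range is limited). The gripper opens to 85 mm and grips with 20 to 120 N. Pads are 22 mm wide; open, the fingers measure 114 mm over their backs; the gripper's body (76 mm by 85 mm) begins 54 mm behind the grasp point. The pads swing forward as they close: fully open they stand 13 mm farther back than shut.
Start: joints at [64.108, 4.996, 78.535, -0, 96.463, -5.907], TCP at [187.982, 516.892, 256.341] pointing down, gripper open.
Joint ranges: [-177.83, 177.83], [-43.37, 116.18], [15.69, 146.23], [-61.86, 241.86], [9.47, 152.12], [-147.06, 147.06]. Speed limits (degrees/s): [159.86, 159.86, 180, 180, 180, 180].

### API

Orientations are given as a 3x3 rotation matrix whose columns are the frame's x, y, z axes.
In Python, from cell import get_obs, imaging, order gives the robot as it stands. The module is installed in compiled form; this text tells all that it offers.
- The arm moves only by the shell command python3 -m crank 'ROWS' [FORCE]. ROWS is JSON, a list of rows, each an object of numbers: "dx", "dy", "dz": the shift along the world's x, y, z each as a share of 0.5 m, from -1 to 1; "ax", "ay", "az": the turn, a rotation vector about the world's x, y, z each as a share of 1.5 rad, from -1 to 1; "gripper": the gripper's target within -1 to 1 (shut at 1, half-way at 0, fully open at -1). In form: [{"dx": .., "dy": .., "dz": .., "ax": .., "ay": .., "az": .., "gripper": ..}, ...]. A call has 1 to 8 rows; each row is the pose to reach, as a shift and turn from the pose commanded when the call began; what a row does not reach only later rows make up. A row lasts 1/12 s, in which the tool goes at most 41.7 mm and 7.16 degrees, less where a joint would pass 70% of its speed; a pose out of reach is approached as far as the arm can. A call with a number of a shift or a turn outside -1 to 1 is refused whole. A call with a gripper value outside its range is refused whole. The fingers move at their own pace and stop on an object; FORCE is the grip in N (left out, the last holds). Time passes only in rows, so rows that repeat a pose let the fingers close. It gives the time, the measured TCP pose, the force and the opening at its end, in the units of the state.
- get_obs(): the state, without advancing time (a new reading comes with each control period).
- imaging.camera(name): name is "side" or "top" or "wrist"; returns the picture (384x512x3 uint8, red, green, blue); there is no depth.
- imaging.get_calibration(name): a dict with "vertical_fov" (degrees; the focal length in pixels is half the picture's height over the tangent of half this angle, whatever the lens; pixels are square), "cx", "cy" (the principal point, pixels), "distortion" ([k1, k2, p1, p2, k3] as OpenCV has them; the pictures are not rectified), "rvec" (rotation vector, rad) and "tvec" (3), from world to camera coordinates, as OpenCV has them; the wrist camera has in their place "tool_from_camera" (4x4, takes a point from camera to tool coordinates, whose origin is the TCP and whose axes are the flange's). Camera axes: x right, y down, z forward; pixel columns grow to the right and rows downward; lengths in mm; the calibration is good to about 2 mm. A picture is of the moment at which its call begins: read the wrist's pose just before it. get_calibration takes no time and is no camera call.
- order.finish_job(): hands the job in, once; it reports no verdict.
The state is a dict: "clock": time; "joints": joint angles; "qd": joint speeds; "joint_efforts": joint torques, N m; "position": TCP position; "orientation": TCP orientation; "contact_force": force on the tool from outside, world axes, zero at the start; "moment": the same for the moment, N m; "opening": finger opening in mm.
Only numpy, scipy, OpenCV 4.12 (cv2) and the standard library are available. Lean on these libraries where they do the work, as an engineer would, in place of code of your own. Each camera call takes 0.05 s, during which the arm holds its last target. There are 200 camera calls.

### The job

Two cream instrument cabinets stand side by side with their doors ajar. Gently, without forcing it, push the door of the wider one (the column oven) fully shut, until it snaps home on its catch and stays flush by itself, then let go of it. Leave the narrower cabinet's door standing open as it is, and do not disturb the brown bottle.

Things in the scene. Friction and masses are not known exactly. Their poses are not given: they have to be found in the camera images.
- oven_door (a joint): opening angle of the wide cabinet's door, rad: 0 shut and flush, 0.4 to 0.85 at the start. Upright hinge at its left edge as the robot sees it; it stays where left. Below about 0.12 a spring ball catch resists: push with about 4 to 8 N; below about 0.05 it snaps the door to 0. Cabinet 220 mm wide, 240 deep, 190 high, front to the robot, turned up to 17 degrees
- oven_push (a point): point to push, on the flat outer face of the wide door (212 wide, 180 high, 16 mm thick): 42 mm from its free right edge, 45 below its top, 140 mm above the table. x points square into the door, y along it to the hinge, z up, turning with it. Hinge axis: 170 mm along +y, 8 along +x. Lower down (30 to 110 mm above the table) the face has a black pull strip 6 mm proud
- cooler_edge (a point): top free (right) corner, outer face, of the narrow cabinet's door, 185 mm above the table; leave it there. Cabinet 130 mm wide, 240 deep, 190 high, left or right of the wide one; a tray with a 95 mm glass flask on its top's back half. Door 124 wide, 16 mm thick, hinged 124 mm along this point's +y, ajar 0.5 to 0.9 rad, swings easily. Axes as for the wide door
- bottle_center (a point): centre, half-way up, of the brown glass bottle, 86 mm in diameter and 200 mm high, standing on the table left of the cabinets; leave it alone

How it is judged (in metres and radians):
At the end, for the whole second after the job is handed in: the wide door is shut on its catch (within 0.03 rad, about 6 mm at its free edge); the narrow door's edge and the bottle are within 20 mm of where they started (value of joint oven_door below 0.03 rad and distance of each of cooler_edge, bottle_center from where it was at the start of the episode below 0.02 m); the robot touches nothing.
It fails at once if the narrow cabinet's door is moved by more than 20 mm at its edge (distance of cooler_edge from where it was at the start of the episode above 0.02 m).
It fails at once if the brown bottle is moved by more than 20 mm (distance of bottle_center from where it was at the start of the episode above 0.02 m).
It fails at once if the fingers press on something with over 50 N (the door is forced) (contact force between the fingers and anything else above 50 N).
It also fails if it takes over 35 s, if anything falls off the work surface, if the arm or the gripper's body presses on something with over 40 N, if the wrist force passes 120 N, or if a joint passes its speed limit or range.

## Working session

There is one attempt and no reset: what is moved stays moved. The work goes in short steps, Python scripts to look and compute and a shell command to move; the robot and the scene stay as the last step left them, time stands still between calls to the robot, and variables do not carry over. Pictures are saved under pics/ and viewed, about 8 in all and at most 12, crops included, and the job is handed in when it is done.

```bash
mkdir -p pics
python3 - <<'E'
from cell import get_obs, imaging
import cv2
for n in("side","top"):
    cv2.imwrite(f"pics/{n}0.png",imaging.camera(n)[:,:,::-1])
    print(n,imaging.get_calibration(n))
o=get_obs();print(o["clock"],o["position"],o["orientation"],o["opening"],o["contact_force"])
E
```

```text
side {'vertical_fov': 53.40233967052832, 'cx': 255.60766112887202, 'cy': 189.41538494146937, 'distortion': array([-0.02407452,  0.        ,  0.        ,  0.        ,  0.        ]), 'rvec': array([ 2.38215814, -0.45041958,  0.16293629]), 'tvec': array([-489.04281308,  319.87983469, 1009.1128028 ])}
top {'vertical_fov': 54.611924162972734, 'cx': 254.31020423542247, 'cy': 184.3713721494553, 'distortion': array([-0.03447079,  0.        ,  0.        ,  0.        ,  0.        ]), 'rvec': array([ 2.15795973, -2.1653441 ,  0.09264807]), 'tvec': array([ 98.29895053, 575.75512547, 964.48016893])}
0.1 [187.80987357 516.51334904 255.19869222] [[-9.39768075e-01  3.41811550e-01 -9.11121344e-04]
 [ 3.41812703e-01  9.39766167e-01 -1.90470769e-03]
 [ 2.05189924e-04 -2.10141633e-03 -9.99997771e-01]] 85.81373497780021 [ 0.47818195  0.14367185 -0.18106006]
```

View pics/side0.png

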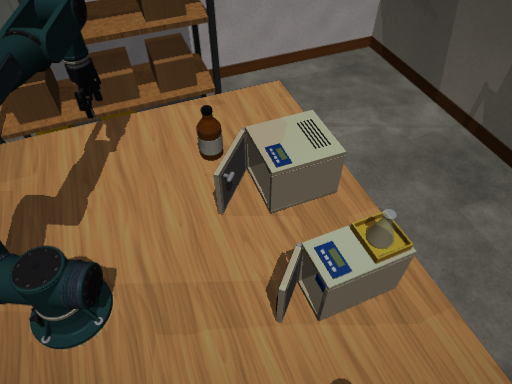

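View pics/top0.png

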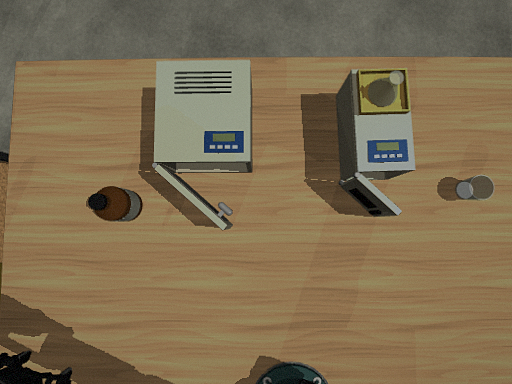

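```bash
cat > h.py <<'E'
import numpy as np,cv2
from cell import imaging
def K(c):
    f=192/np.tan(np.radians(c["vertical_fov"]/2)); return np.array([[f,0,c["cx"]],[0,f,c["cy"]],[0,0,1]])
def hit(n,uv,z):
    c=imaging.get_calibration(n);R=cv2.Rodrigues(c["rvec"])[0]
    p=cv2.undistortPoints(np.array([[uv]],float),K(c),c["distortion"])[0,0]
    d=R.T@[p[0],p[1],1];o=-R.T@c["tvec"];return o+d*(z-o[2])/d[2]
def proj(n,P):
    c=imaging.get_calibration(n);return cv2.projectPoints(np.array(P,float).reshape(-1,3),c["rvec"],c["tvec"],K(c),c["distortion"])[0][:,0]
E
python3 - <<'E'
import cv2
a=cv2.imread("pics/top0.png")[140:240,145:265];b=cv2.imread("pics/side0.png")[110:220,195:315]
cv2.imwrite("pics/c1.png",cv2.resize(a,None,fx=6.5,fy=6,interpolation=3)[:, :] if 0 else cv2.resize(a,None,fx=6,fy=6,interpolation=3))
cv2.imwrite("pics/c2.png",cv2.resize(b,None,fx=5,fy=5,interpolation=3))
E
```

```text
(no output)
```

View pics/c1.png

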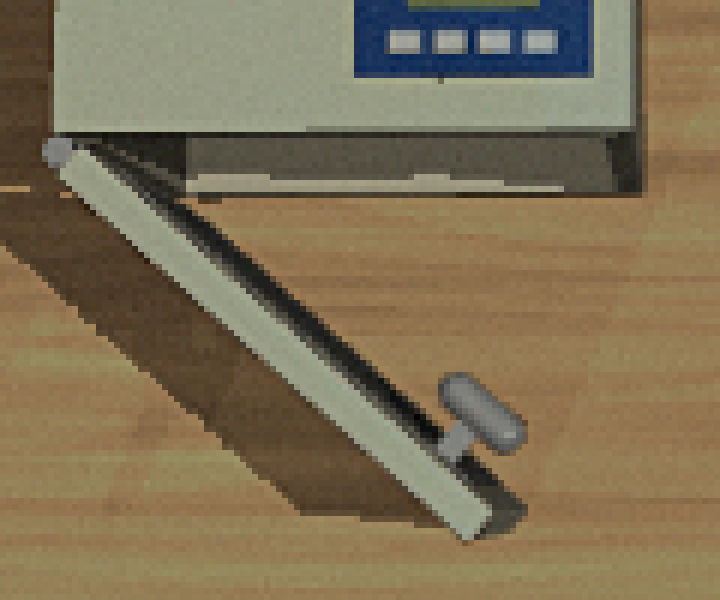

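View pics/c2.png

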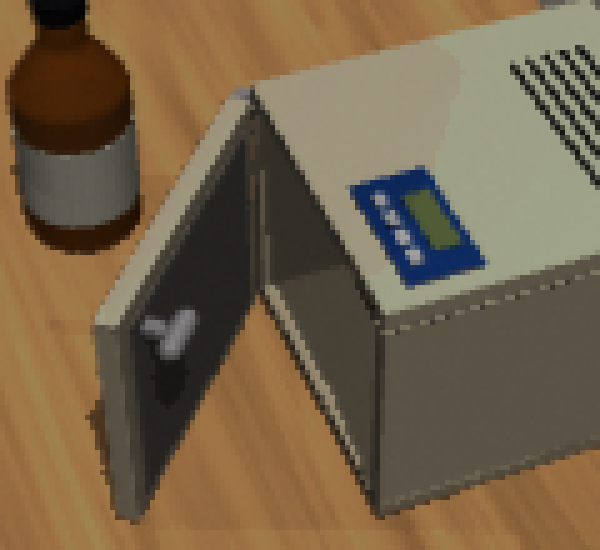

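Run:
```python
from h import *
np.set_printoptions(precision=1,suppress=True)
t=lambda x,y,z:hit("top",((x+.5)/6-.5+145,(y+.5)/6-.5+140),z)
s=lambda x,y,z:hit("side",((x+.5)/5-.5+195,(y+.5)/5-.5+110),z)
F=t(465,540,185);Fi=t(490,515,185);H=t(62,178,185)
cl=t(54,131,190);cr=t(635,130,190);ax=t(58,152,187)
print("top F",F,Fi,H,"len",np.linalg.norm(F-H),"thick",np.linalg.norm(F-Fi),"axis",ax)
print("cab",cl,cr,np.linalg.norm(cl-cr))
print("side F",s(97,322,185),"cab",s(253,85,190),s(382,310,190),"hinge",s(240,92,187))
print("bottle",hit("top",(97,202),200),"cooler edge",hit("top",(398,213),185),hit("top",(343,182),185))
a=(F-H)[:2];a/=np.linalg.norm(a);c=(cr-cl)[:2];c/=np.linalg.norm(c)
print("angle",np.degrees(np.arctan2(a[1],a[0])),np.degrees(np.arctan2(c[1],c[0])))
```

```text
top F [459.1 166.1 185. ] [468.4 156.8 185. ] [595.9 320.5 185. ] len 206.2646205638329 thick 13.092417401961265 axis [605.6 321.7 187. ]
cab [613.2 322.6 190. ] [612.3 102.4 190. ] 220.1205853851531
side F [463.  162.8 185. ] cab [615.7 321.2 190. ] [614.7 107.7 190. ] hinge [606.9 321.2 187. ]
bottle [520.7 445.1 200. ] cooler edge [ 494.6 -227.3  185. ] [ 564.8 -105.9  185. ]
angle -131.540330553939 -90.23675091838533
```

```bash
python3 -c "
from cell import imaging
print(imaging.get_calibration('wrist')['tool_from_camera'])"; python3 -m crank '[{"dx":0.5,"dy":-0.56,"dz":0,"gripper":1},{"dx":0.5,"dy":-0.56,"dz":0,"gripper":1},{"dx":0.5,"dy":-0.56,"dz":0,"gripper":1},{"dx":0.5,"dy":-0.56,"dz":0,"gripper":1},{"dx":0.5,"dy":-0.56,"dz":0,"gripper":1},{"dx":0.5,"dy":-0.56,"dz":0,"gripper":1},{"dx":0.5,"dy":-0.56,"dz":0,"gripper":1},{"dx":0.5,"dy":-0.56,"dz":0,"gripper":1}]' 40
```

```text
[[ 2.54958120e-04 -9.60612017e-01 -2.77892942e-01  6.96888076e+01]
 [ 9.99999934e-01  3.17210646e-04 -1.79055484e-04 -1.12977091e+00]
 [ 2.60153450e-04 -2.77892878e-01  9.60612034e-01 -1.18079282e+02]
 [ 0.00000000e+00  0.00000000e+00  0.00000000e+00  1.00000000e+00]]invalid input
```

```bash
python3 -m crank '[{"dx":0.5,"dy":-0.56,"dz":0,"ax":0,"ay":0,"az":0,"gripper":1},{"dx":0.5,"dy":-0.56,"dz":0,"ax":0,"ay":0,"az":0,"gripper":1},{"dx":0.5,"dy":-0.56,"dz":0,"ax":0,"ay":0,"az":0,"gripper":1},{"dx":0.5,"dy":-0.56,"dz":0,"ax":0,"ay":0,"az":0,"gripper":1},{"dx":0.5,"dy":-0.56,"dz":0,"ax":0,"ay":0,"az":0,"gripper":1},{"dx":0.5,"dy":-0.56,"dz":0,"ax":0,"ay":0,"az":0,"gripper":1},{"dx":0.5,"dy":-0.56,"dz":0,"ax":0,"ay":0,"az":0,"gripper":1},{"dx":0.5,"dy":-0.56,"dz":0,"ax":0,"ay":0,"az":0,"gripper":1}]' 40
```

```text
clock: 0.77
position: [410.7, 266.4, 255.9]
orientation: [[-0.94, 0.342, -0.0], [0.342, 0.94, -0.0], [0.0, -0.0, -1.0]]
contact_force: [0.0, 0.3, -0.6]
opening: -0.1
```

```bash
python3 -m crank '[{"dx":0.06,"dy":-0.06,"dz":-0.2,"ax":0,"ay":0,"az":0,"gripper":1},{"dx":0.06,"dy":-0.06,"dz":-0.2,"ax":0,"ay":0,"az":0,"gripper":1},{"dx":0.06,"dy":-0.06,"dz":-0.2,"ax":0,"ay":0,"az":0,"gripper":1},{"dx":0.06,"dy":-0.06,"dz":-0.2,"ax":0,"ay":0,"az":0,"gripper":1},{"dx":0.06,"dy":-0.06,"dz":-0.2,"ax":0,"ay":0,"az":0,"gripper":1},{"dx":0.06,"dy":-0.06,"dz":-0.2,"ax":0,"ay":0,"az":0,"gripper":1}]'
python3 - <<'E'
from h import *
from cell import get_obs
o=get_obs();print(o["position"])
a=imaging.camera("top");b=imaging.camera("side")
a=cv2.resize(a[130:300,110:290],None,fx=2.2,fy=2.2);b=cv2.resize(b[60:230,150:330],None,fx=2.2,fy=2.2)
cv2.imwrite("pics/d.png",np.hstack([a,b])[:,:,::-1])
E
```

```text
clock: 1.27
position: [440.4, 239.0, 158.0]
orientation: [[-0.94, 0.341, 0.002], [0.341, 0.94, 0.001], [-0.001, 0.002, -1.0]]
contact_force: [0.5, -0.2, 0.2]
opening: -0.2
[440.41196661 239.0314332  157.9932032 ]
```

View pics/d.png

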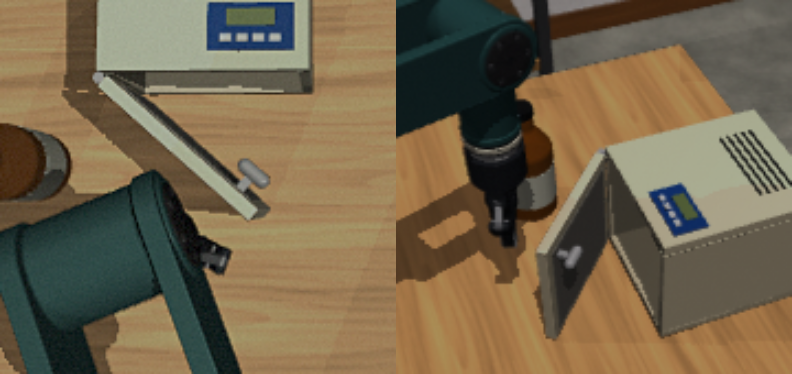

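```bash
python3 -m crank '[{"dx":0.04,"dy":-0.036,"dz":0,"ax":0,"ay":0,"az":0,"gripper":1},{"dx":0.06,"dy":-0.054,"dz":0,"ax":0,"ay":0,"az":0,"gripper":1},{"dx":0.07,"dy":-0.063,"dz":0,"ax":0,"ay":0,"az":0,"gripper":1},{"dx":0.08,"dy":-0.073,"dz":0,"ax":0,"ay":0,"az":0,"gripper":1},{"dx":0.09,"dy":-0.082,"dz":0,"ax":0,"ay":0,"az":0,"gripper":1},{"dx":0.1,"dy":-0.091,"dz":0,"ax":0,"ay":0,"az":0,"gripper":1},{"dx":0.11,"dy":-0.1,"dz":0,"ax":0,"ay":0,"az":0,"gripper":1},{"dx":0.12,"dy":-0.109,"dz":0,"ax":0,"ay":0,"az":0,"gripper":1}]'
```

```text
clock: 2.03
position: [500.2, 183.5, 156.3]
orientation: [[-0.94, 0.342, -0.0], [0.342, 0.94, 0.0], [0.0, 0.0, -1.0]]
contact_force: [-0.7, 0.6, -0.7]
opening: 0.0
```

```bash
python3 -m crank '[{"dx":0.016,"dy":-0.012,"dz":0,"ax":0,"ay":0,"az":0,"gripper":1},{"dx":0.032,"dy":-0.022,"dz":0,"ax":0,"ay":0,"az":0,"gripper":1},{"dx":0.048,"dy":-0.031,"dz":0,"ax":0,"ay":0,"az":0,"gripper":1},{"dx":0.062,"dy":-0.038,"dz":0,"ax":0,"ay":0,"az":0,"gripper":1},{"dx":0.074,"dy":-0.043,"dz":0,"ax":0,"ay":0,"az":0,"gripper":1},{"dx":0.084,"dy":-0.047,"dz":0,"ax":0,"ay":0,"az":0,"gripper":1},{"dx":0.092,"dy":-0.05,"dz":0,"ax":0,"ay":0,"az":0,"gripper":1},{"dx":0.098,"dy":-0.052,"dz":0,"ax":0,"ay":0,"az":0,"gripper":1}]'
python3 - <<'E'
from h import *
from cell import get_obs
o=get_obs();print(o["position"])
a=imaging.camera("top");b=imaging.camera("side")
a=cv2.resize(a[130:300,110:290],None,fx=2.2,fy=2.2);b=cv2.resize(b[60:230,180:360],None,fx=2.2,fy=2.2)
cv2.imwrite("pics/e.png",np.hstack([a,b])[:,:,::-1])
E
```

```text
clock: 2.7
position: [549.5, 157.6, 156.2]
orientation: [[-0.94, 0.342, -0.0], [0.342, 0.94, 0.0], [0.0, -0.0, -1.0]]
contact_force: [-0.3, 0.2, 0.0]
opening: 0.4
[549.46265822 157.57448673 156.24163583]
```

View pics/e.png

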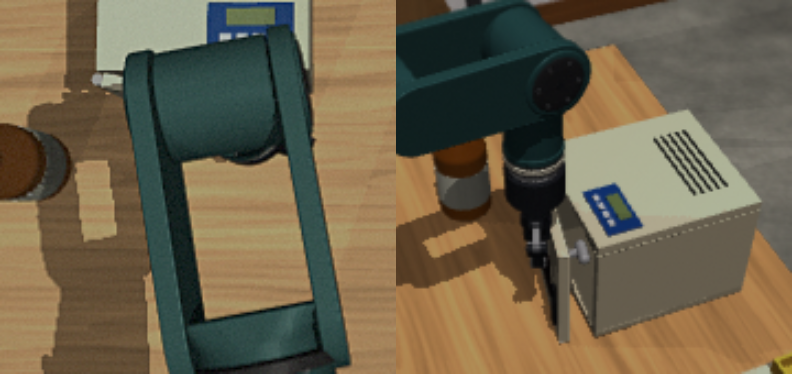

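The door is following the fingers, at about 0.2 rad, and the catch's hook is about to enter the opening. I'll go on in small steps and watch the force.

```bash
python3 -m crank '[{"dx":0.006,"dy":-0.002,"dz":0,"ax":0,"ay":0,"az":0,"gripper":1},{"dx":0.012,"dy":-0.004,"dz":0,"ax":0,"ay":0,"az":0,"gripper":1},{"dx":0.018,"dy":-0.006,"dz":0,"ax":0,"ay":0,"az":0,"gripper":1},{"dx":0.024,"dy":-0.007,"dz":0,"ax":0,"ay":0,"az":0,"gripper":1},{"dx":0.029,"dy":-0.008,"dz":0,"ax":0,"ay":0,"az":0,"gripper":1},{"dx":0.032,"dy":-0.009,"dz":0,"ax":0,"ay":0,"az":0,"gripper":1}]'
python3 -m crank '[{"dx":0.004,"dy":-0.001,"dz":0,"ax":0,"ay":0,"az":0,"gripper":1},{"dx":0.008,"dy":-0.002,"dz":0,"ax":0,"ay":0,"az":0,"gripper":1}]'
```

```text
clock: 3.3
position: [563.3, 154.0, 156.3]
orientation: [[-0.94, 0.34, -0.005], [0.34, 0.94, 0.001], [0.005, -0.0, -1.0]]
contact_force: [-5.9, 2.2, 2.0]
opening: -0.2
clock: 3.47
position: [567.9, 153.1, 156.3]
orientation: [[-0.94, 0.341, -0.003], [0.341, 0.94, 0.001], [0.003, 0.0, -1.0]]
contact_force: [-3.2, 1.6, 1.6]
opening: 0.1
```

Catch resistance appears (about 6 N). Continuing in 2 mm steps.

```bash
python3 -m crank '[{"dx":0.004,"dy":-0.001,"dz":0,"ax":0,"ay":0,"az":0,"gripper":1},{"dx":0.008,"dy":-0.002,"dz":0,"ax":0,"ay":0,"az":0,"gripper":1}]'
python3 -m crank '[{"dx":0.004,"dy":0,"dz":0,"ax":0,"ay":0,"az":0,"gripper":1},{"dx":0.006,"dy":0,"dz":0,"ax":0,"ay":0,"az":0,"gripper":1}]'
```

```text
clock: 3.63
position: [573.3, 151.2, 156.5]
orientation: [[-0.94, 0.342, 0.001], [0.342, 0.94, -0.0], [-0.001, 0.0, -1.0]]
contact_force: [0.4, 0.5, 0.8]
opening: 0.1
clock: 3.8
position: [574.1, 150.9, 156.3]
orientation: [[-0.94, 0.341, -0.006], [0.341, 0.94, -0.001], [0.005, -0.003, -1.0]]
contact_force: [-11.6, -1.3, 4.9]
opening: 0.4
```

```bash
python3 -m crank '[{"dx":0.004,"dy":0,"dz":0,"ax":0,"ay":0,"az":0,"gripper":1},{"dx":0.004,"dy":0,"dz":0,"ax":0,"ay":0,"az":0,"gripper":1}]'
```

```text
clock: 3.97
position: [574.2, 150.8, 156.4]
orientation: [[-0.94, 0.341, -0.01], [0.341, 0.94, -0.001], [0.009, -0.005, -1.0]]
contact_force: [-15.7, -1.5, 7.5]
opening: -0.2
```

```bash
python3 -m crank '[{"dx":-0.02,"dy":0,"dz":0,"ax":0,"ay":0,"az":0,"gripper":1},{"dx":-0.08,"dy":0,"dz":0,"ax":0,"ay":0,"az":0,"gripper":1},{"dx":-0.16,"dy":0.02,"dz":0,"ax":0,"ay":0,"az":0,"gripper":1},{"dx":-0.24,"dy":0.04,"dz":0,"ax":0,"ay":0,"az":0,"gripper":1},{"dx":-0.32,"dy":0.06,"dz":0,"ax":0,"ay":0,"az":0,"gripper":1},{"dx":-0.4,"dy":0.08,"dz":0,"ax":0,"ay":0,"az":0,"gripper":1},{"dx":-0.4,"dy":0.08,"dz":0,"ax":0,"ay":0,"az":0,"gripper":1},{"dx":-0.4,"dy":0.08,"dz":0,"ax":0,"ay":0,"az":0,"gripper":1}]'
python3 - <<'E'
from h import *
a=imaging.camera("top");b=imaging.camera("side")
cv2.imwrite("pics/top1.png",a[:,:,::-1]);cv2.imwrite("pics/side1.png",b[:,:,::-1])
a=cv2.resize(a[130:230,140:260],None,fx=3.3,fy=3.3);b=cv2.resize(b[110:210,220:340],None,fx=3.3,fy=3.3)
cv2.imwrite("pics/f.png",np.hstack([a,b])[:,:,::-1])
A=cv2.imread("pics/top0.png").astype(int);B=cv2.imread("pics/top1.png").astype(int)
for n,(x0,x1,y0,y1) in dict(bottle=(80,150,180,225),cooler=(330,420,60,225)).items(): print(n,np.abs(A-B)[y0:y1,x0:x1].mean())
E
```

```text
clock: 4.63
position: [377.2, 191.4, 156.5]
orientation: [[-0.94, 0.34, 0.002], [0.34, 0.94, 0.0], [-0.002, 0.001, -1.0]]
contact_force: [1.2, 0.6, 0.0]
opening: 0.3
bottle 7.20074074074074
cooler 7.174141414141414
```

View pics/f.png

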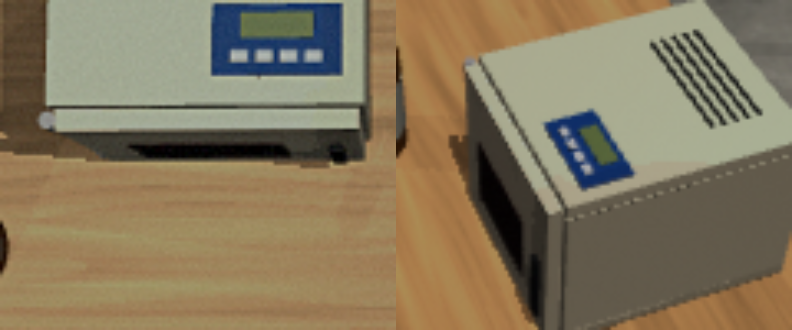

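View pics/top1.png

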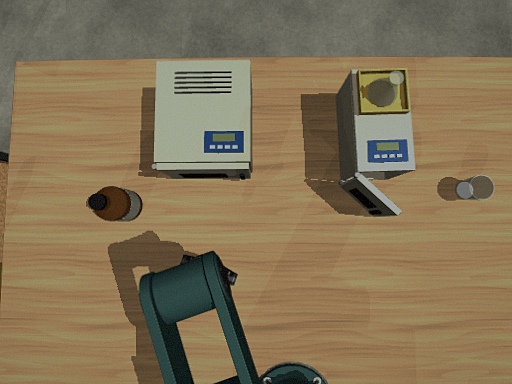

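```bash
python3 -c "
from cell import get_obs,order
o=get_obs();print(o['clock'],o['contact_force'],o['qd']);order.finish_job()"
```

```text
4.7333 [ 0.73598421 -0.25069101 -1.19824271] [-0.85831822  1.44337535 -1.30879406  0.16959636  0.35052176  0.08992892]
the job is handed in; nothing more can be done
```

I pushed the wide cabinet's door shut with the closed fingers, let go of it and handed the job in at 4.7 s on the robot's clock.

- **Closing:** the catch resisted with about 6 N. The force then fell to about 0 as the door snapped home. Against the stop the highest reading was about 18 N, well below the 50 N limit. I then backed off about 200 mm.
- **Door:** in the last top and side pictures it stands flush and parallel to the cabinet front by itself.
- **Left alone:** the narrow door and the bottle show at the same pixels as at the start. The before/after picture difference was about 7 grey levels in both areas. I took that for camera noise but did not compare it with an untouched patch.
- **Robot:** it touches nothing in the last picture, and the last force reading was about 1 N. It was still settling slightly at hand-in, with joints moving at about 1 deg/s.
- **Disagreement:** the fingers stopped at x = 574 mm, about 8 mm short of the 582–583 mm I had calculated. I put this down to errors in my finger-width and hinge estimates, because the pictures show the door flush.

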